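# Snap the battery pack into its charging cradle and switch on

### The arm

A 7-joint arm with a two-finger parallel gripper is mounted at the origin on a cart in front of the work surface, level with it; the furniture and walls round the work are solid. World frame = base frame: x ahead of the robot, y to its left, z up, the work surface at z = 0. Lengths are in m, angles in rad, forces in N, time in s.
With the tool pointing down it reaches from about 0.35 to 0.9 m from the base axis. Payload 7.2 kg.
Tool frame: the origin (TCP) lies at the very end of the fingers, on their centre line; the grasp point (between the pads) lies 19 mm behind it; z points along the fingers, y is the line along which they close (so a half turn about z gives the same grasp; the last joint's range is limited). The gripper opens to 85 mm and grips with 20 to 120 N. Pads are 22 mm wide; open, the fingers measure 114 mm over their backs; the gripper's body (76 mm by 85 mm) begins 54 mm behind the grasp point. The pads swing forward as they close: fully open they stand 13 mm farther back than shut.
Start: joints at [-1.341, 0.411, -0.013, 1.596, 0.006, 1.134, -0.082], TCP at [0.183, 0.597, 0.231] pointing down, gripper open.
Joint ranges: [-2.95, 2.95], [-0.29, 1.99], [-1.47, 1.44], [0.14, 2.54], [-1.03, 4.17], [0.13, 1.85], [-2.86, 2.86]. Speed limits (rad/s): [2.39, 2.39, 3.01, 3.01, 3.14, 3.14, 3.14].

### API

Orientations are given as a 3x3 rotation matrix whose columns are the frame's x, y, z axes.
In Python, from workcell import arm gives the robot as it stands.
- The arm moves only by the tool jog_arm, never from a script. Its argument "plan" is a list of rows, each an object with "translation": the shift along the tool's x, y, z in cm, a list of three; "yaw": the turn about the tool's z in rad; "grip": the closure, from -1 (fully open) to 1 (shut). A call has 1 to 20 rows; each row shifts and turns the commanded pose from where the row before left it, along the tool's axes as they then stand; what a row does not reach is not made up. A row lasts 1/8 s, in which the tool goes at most 62.5 mm and 10.7 degrees, less where a joint would pass 70% of its speed; a pose out of reach is approached as far as the arm can. A call is refused whole if a number of a shift passes 6.25 or a number of a turn 0.188, either way. A call with a gripper value outside its range is refused whole. The fingers move at their own pace and stop on an object; "newtons" is the grip in N (left out, the last holds). Time passes only in rows, so rows that do not move let the fingers close. It gives the time, the measured TCP pose, the force, the opening and the grip force at its end, in the units of the state.
- arm.observe(): the state, without advancing time (a new reading comes with each control period).
- arm.grab_frame(name): name is "scene" or "top" or "wrist"; returns the picture (400x640x3 uint8, blue, green, red); there is no depth.
- arm.camera_info(name): a dict with "K" (3x3 intrinsics, pixels), "extrinsics" (4x4, takes a point from world to camera coordinates); the wrist camera has in their place "tool_from_camera" (4x4, takes a point from camera to tool coordinates, whose origin is the TCP and whose axes are the flange's). Camera axes: x right, y down, z forward; pixel columns grow to the right and rows downward; lengths in m; the calibration is good to about 2 mm. A picture is of the moment at which its call begins: read the wrist's pose just before it. camera_info takes no time and is no camera call.
- arm.job_done(): hands the job in; it is judged then, once.
The state is a dict: "t": time; "q": joint angles; "joint_velocities": joint speeds; "effort": joint torques, N m; "eef_pos": TCP position; "eef_rot": TCP orientation; "ft_force": force on the tool from outside, world axes, zero at the start; "torque": the same for the moment, N m; "width": opening from 0.0 (shut) to 1.0 (fully open); "gripper_force": force on a finger pad.
Only numpy, scipy, OpenCV 4.12 (cv2) and the standard library are available. Lean on these libraries where they do the work, as an engineer would, in place of code of your own. Each camera call takes 0.05 s, during which the arm holds its last target. There are 200 camera calls.

### The job

Put the orange battery pack on charge: press it down into the black charging cradle until both steel spring clips have snapped back over its end ledges and it sits fully home and level, and only then push the cradle's red lever all the way over, to the side away from the robot. Leave the sanding block, the yellow screwdriver and the wood offcut where they lie.

Things in the scene. Friction and masses are not known exactly. Their poses are not given: they have to be found in the camera images.
- pack: Loose battery pack, orange top, black lower part, right way up, 0.35 kg: 38 mm (x) by 116 mm (y) by 36 mm high; origin: centre of its underside. Below 16 mm height it is 116 mm long, above 102 mm, so each end has a flat ledge 7 mm deep. Bottom end edges chamfered 5.5 mm in, 9.5 mm up. It may go in either way round. Grasp it at mid-length across the 38 mm between its flat sides.
- seat (a point): Pack's place: centre of the grey pedestal's top, 12 mm above the bench, in the middle between the clips. When home the pack's origin is here, its y along this y, either way round. Axes as the cradle's. Press straight down: needs about 10 to 20 N, meets the clips with the underside some 20 mm above this point; they snap in near the bottom.
- cradle: Black charging cradle screwed to the bench; origin on the bench straight below the seat; y along it, +y to the lever end, +x across, away from the robot. Plate 8 mm thick, 60 mm wide; pedestal 30 mm wide. Four corner guides at y = +-42 mm (13 mm long, 29 mm high, flared) leave 3 mm each side of the pack; the 70 mm between them are free for fingers down to 8 mm above the bench.
- clip_lever_end (a joint): Upright steel spring clip at cradle y = +60.5 mm; rad, 0 = at rest, grows as it bends outward, 0.1 to 0.2 with the pack's full length passing. 24 mm wide; its inward roll is 8 mm thick, centred 33 mm above the bench, overlapping the seated pack's ledge by 3.5 mm; the lip above flares outward to 50 mm above the bench.
- clip_plain_end (a joint): The same clip at the other end, cradle y = -60.5 mm; rad, 0 = at rest, grows as it bends outward, 0.1 to 0.2 with the pack's full length passing.
- charge_lever (a joint): Toggle lever with a red ball, on a grey block on the cradle; rad, 0 = leaning fully to -x, towards the robot (off), 1.0 = fully over to +x (on, hard stop). Stays where it is left; about 1 N at the ball moves it.
- charge_lever_tip (a point): Centre of the lever's red ball, 26 mm in diameter. Pivot axis along the cradle's y, through cradle x = 0, y = 130 mm, 30 mm above the bench; the ball is 60 mm from it and goes from x = -29 mm (off) over the top to x = +29 mm (on). The grey block is 70 mm (x) by 50 mm (y), its top 33 mm above the bench.
- sand_block: Red sanding block with a cork sole, 46 x 110 x 40 mm, lying near the pack; origin at the centre of its underside, long side along its y. Leave alone.
- driver: Yellow-handled screwdriver lying behind the cradle, 31 x 212 x 24 mm, along its y; origin at the centre of its underside. Leave alone.
- offcut: Small wood offcut, 40 x 85 x 22 mm, far right; origin at the centre of its underside. Leave alone.
Things that resemble listed ones, but are neither listed nor needed, are in the scene too. Of the things that look like the pack, the middle-sized one is meant.

How it is judged:
On the way, in this order (a step that is already met when the one before it is completed fails the run):
1. the pack is snapped home between both clips, with the lever still off (z of pack in the frame of seat between -0.003 and 0.002 m and horizontal distance between pack and seat below 0.005 m and angle between the y axis of pack and the y axis of seat, either way round below 0.08 rad and angle between pack's own z axis and vertical below 0.06 rad and value of joint each of clip_lever_end, clip_plain_end below 0.07 rad and value of joint charge_lever below 0.5 rad), for 0.2 s.
2. the lever is pushed over to on (value of joint charge_lever above 0.85 rad), for 0.2 s.
At the end, for the whole second after the job is handed in: The pack rests on the seat (underside within 2 mm of it in height, within 5 mm sideways, turned less than 0.08 rad and tilted less than 0.06 rad), both clips have sprung back to below 0.07 rad, the lever stands above 0.85 rad, and the pack is at rest (z of pack in the frame of seat between -0.003 and 0.002 m and horizontal distance between pack and seat below 0.005 m and angle between the y axis of pack and the y axis of seat, either way round below 0.08 rad and angle between pack's own z axis and vertical below 0.06 rad and value of joint each of clip_lever_end, clip_plain_end below 0.07 rad and value of joint charge_lever above 0.85 rad and linear speed of pack below 0.02 m/s); the robot touches nothing.
It fails at once if the sanding block is moved by more than 25 mm (distance of sand_block from where it was at the start of the episode above 0.025 m).
It fails at once if the screwdriver is moved by more than 25 mm (distance of driver from where it was at the start of the episode above 0.025 m).
It fails at once if the offcut is moved by more than 25 mm (distance of offcut from where it was at the start of the episode above 0.025 m).
It also fails if it takes over 46 s, if anything falls off the work surface, if the arm or the gripper's body presses on something with over 40 N, if the wrist force passes 120 N, or if a joint passes its speed limit or range.

## Working session

There is one attempt and no reset: what is moved stays moved. The work goes in short steps, Python scripts to look and compute and a tool call to move; the robot and the scene stay as the last step left them, time stands still between calls to the robot, and variables do not carry over. Pictures are saved under pics/ and viewed, at most 10 in all, crops included, and the job is handed in when it is done.

Besides the shell and the picture viewer there is one more tool, called after "Emit:" as name(argument=value, ...), one argument or row to a line, values as JSON. jog_arm: Moves the arm, as the interface text tells. Its arguments: {"type":"object","properties":{"plan":{"type":"array"},"newtons":{"type":"number"}},"required":["plan"]}

```bash
mkdir -p pics
cat > h.py <<'E'
import numpy as np, cv2
from workcell import arm
def grab(n,fn=None):
    s=arm.observe(); im=np.array(arm.grab_frame(n))
    if fn: cv2.imwrite('pics/'+fn,im)
    return s,im
def cam(n,s=None):
    c=arm.camera_info(n); K=np.array(c['K'])
    if n=='wrist':
        T=np.eye(4);T[:3,:3]=s['eef_rot'];T[:3,3]=s['eef_pos']
        W=T@np.array(c['tool_from_camera'])
    else: W=np.linalg.inv(np.array(c['extrinsics']))
    return K,W
def ray(n,px,z,s=None):
    K,W=cam(n,s); px=np.atleast_2d(np.array(px,float))
    d=(np.linalg.inv(K)@np.c_[px,np.ones(len(px))].T).T@W[:3,:3].T
    o=W[:3,3]; return o+d*((z-o[2])/d[:,2])[:,None]
def proj(n,P,s=None):
    K,W=cam(n,s); P=np.atleast_2d(P); p=(P-W[:3,3])@W[:3,:3]; p=p@K.T; return p[:,:2]/p[:,2:]
E
python3 - <<'E'
from h import *
s,a=grab('top','top0.png'); s,b=grab('scene','scene0.png')
for k in s: print(k,np.round(s[k],3))
for n in('top','scene'): print(cam(n,s)[1].round(3))
E
```

```text
t 0.05
q [-1.341  0.412 -0.013  1.597  0.006  1.134 -0.082]
joint_velocities [-0.001  0.001 -0.001 -0.     0.002  0.002 -0.   ]
effort [ 4.0000e-03 -6.0240e+01  6.8600e-01 -3.0042e+01  1.4000e-02  6.0000e-03
 -0.0000e+00]
eef_pos [0.183 0.597 0.23 ]
eef_rot [[-0.956  0.293 -0.   ]
 [ 0.293  0.956 -0.002]
 [-0.    -0.002 -1.   ]]
ft_force [ 0.238 -0.147  0.008]
torque [0.065 0.056 0.002]
gripper_force 0.0
width 0.999
[[ 0.029 -0.995  0.098  0.405]
 [-1.    -0.029 -0.008 -0.054]
 [ 0.01  -0.098 -0.995  1.359]
 [ 0.     0.     0.     1.   ]]
[[ 0.868 -0.317  0.383 -0.087]
 [-0.496 -0.519  0.696 -1.179]
 [-0.022 -0.794 -0.608  1.07 ]
 [ 0.     0.     0.     1.   ]]
```

View pics/top0.png

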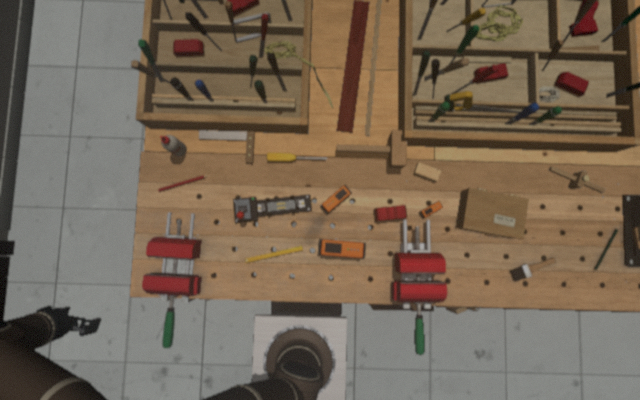

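View pics/scene0.png

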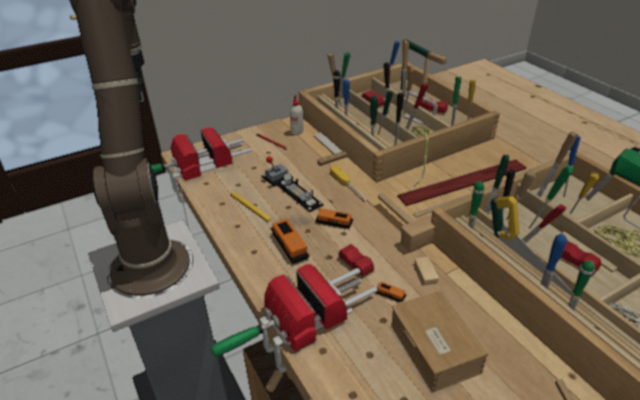

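Top view: orange packs at about (342,248) large, (336,199) middle and (431,209) small. The sanding block is at (391,213). The cradle lies along (240–312, 207), with its red ball near (240,215). I'll measure their sizes and view an enlarged crop.

Run:
```python
from h import *
im=cv2.imread('pics/top0.png'); hsv=cv2.cvtColor(im,cv2.COLOR_BGR2HSV)
m=cv2.inRange(hsv,(6,170,110),(16,255,255)); m=cv2.morphologyEx(m,cv2.MORPH_CLOSE,np.ones((7,7)))
for c in cv2.findContours(m,0,2)[0]:
    if cv2.contourArea(c)<60: continue
    w=ray('top',c.reshape(-1,2),0.036)[:,:2].astype(np.float32)
    (x,y),d,a=cv2.minAreaRect(w); print(cv2.boundingRect(c),x,y,np.round(d,3),a)
m=cv2.inRange(hsv,(0,150,90),(5,255,255))|cv2.inRange(hsv,(174,150,90),(180,255,255))
for c in cv2.findContours(m,0,2)[0]:
    r=cv2.boundingRect(c)
    if cv2.contourArea(c)>20 and 180<r[1]<235: 
        M=cv2.moments(c);print('red',r,ray('top',[[M['m10']/M['m00'],M['m01']/M['m00']]],0.08))
c=cv2.resize(im[180:270,220:450],None,fx=3.4,fy=3.4,interpolation=cv2.INTER_CUBIC); 
cv2.imwrite('pics/crop1.png',c)
```

```text
(321, 240, 42, 18) 0.3851366639137268 -0.13409832119941711 [0.14  0.048] 86.47095489501953
(323, 195, 19, 16) 0.5427637696266174 -0.0959363579750061 [0.032 0.062] 42.992034912109375
red (237, 212, 6, 6) [[0.48823927 0.20860706 0.08      ]]
red (377, 206, 29, 14) [[ 0.50875348 -0.29226612  0.08      ]]
```

View pics/crop1.png

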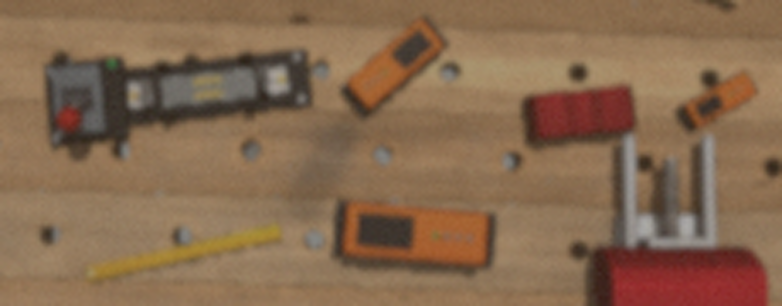

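Candidates: (342,248) is about 148 mm long, (336,199) about 120 mm and (431,209) about 80 mm. The middle-sized one at (336,199) matches the 116 mm pack, and the crop confirms it. Next I'll look from above with the wrist camera.

Run:
```python
from h import *
s=arm.observe(); print(np.array(arm.camera_info('wrist')['tool_from_camera']).round(3),np.array(arm.camera_info('wrist')['K']).round(0))
R=np.array(s['eef_rot'])
p=ray('top',[[336.5,199.4]],.036)[0]; c=ray('top',[[281.8,205.9]],.012)[0]; print(p,c)
for q in(p,c): print((R.T@(np.r_[q[:2],.23]-s['eef_pos'])).round(3)*100)
```

```text
[[ 0.001 -0.959 -0.285  0.073]
 [ 1.     0.     0.001  0.   ]
 [-0.001 -0.285  0.959 -0.141]
 [ 0.     0.     0.     1.   ]] [[316.   0. 315.]
 [  0. 316. 201.]
 [  0.   0.   1.]]
[ 0.55276592 -0.11176853  0.036     ] [0.52692911 0.07760608 0.012     ]
[-56.1 -56.9   0.1]
[-48.1 -39.6   0.1]
```

Emit:
jog_arm(
  plan=[
    {"translation":[-4.8,-3.95,0],"yaw":0,"grip":-1},
    {"translation":[-4.8,-3.95,0],"yaw":0,"grip":-1},
    {"translation":[-4.8,-3.95,0],"yaw":0,"grip":-1},
    {"translation":[-4.8,-3.95,0],"yaw":0,"grip":-1},
    {"translation":[-4.8,-3.95,0],"yaw":0,"grip":-1},
    {"translation":[-4.8,-3.95,0],"yaw":0,"grip":-1},
    {"translation":[-4.8,-3.95,0],"yaw":0,"grip":-1},
    {"translation":[-4.8,-3.95,0],"yaw":0,"grip":-1},
    {"translation":[-4.8,-3.95,0],"yaw":0,"grip":-1},
    {"translation":[-4.8,-3.95,0],"yaw":0,"grip":-1},
    {"translation":[0,0,0],"yaw":0.18,"grip":-1},
    {"translation":[0,0,0],"yaw":0.18,"grip":-1},
    {"translation":[0,0,0],"yaw":0.18,"grip":-1},
    {"translation":[0,0,0],"yaw":0,"grip":-1},
    {"translation":[0,0,0],"yaw":0,"grip":-1},
  ],
)

```text
t: 1.98
eef_pos: [0.5262, 0.0792, 0.2311]
eef_rot: [[-0.672, 0.74, -0.0], [0.74, 0.672, -0.0], [0.0, -0.0, -1.0]]
ft_force: [0.6, 0.1, -1.1]
width: 1.0
gripper_force: 0.0
```

Run:
```python
from h import *
import pickle
s,im=grab('wrist','w1.png'); pickle.dump(s,open('w1.pkl','wb'))
print(s['eef_pos'],np.array(s['eef_rot']).round(3),s['t'])
```

```text
[0.52621879 0.07919684 0.23114932] [[-0.672  0.74  -0.   ]
 [ 0.74   0.672 -0.   ]
 [ 0.    -0.    -1.   ]] 1.975
```

View pics/w1.png

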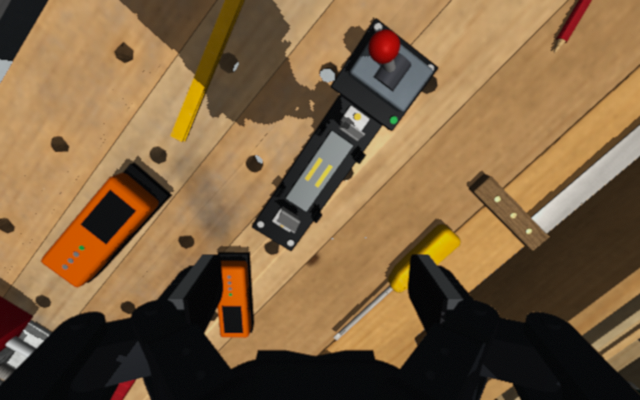

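The wrist view shows the cradle from (265,225) to (437,68), with its pedestal near (318,172) and the red ball at (384,45). The pack is at (235,290), partly behind the left finger. I'll enlarge the cradle to read its features.

Run:
```python
import cv2
im=cv2.imread('pics/w1.png'); cv2.imwrite('pics/c2.png',cv2.resize(im[80:255,245:420],None,fx=3.4,fy=3.4,interpolation=cv2.INTER_CUBIC))
```

```text
(no output)
```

View pics/c2.png

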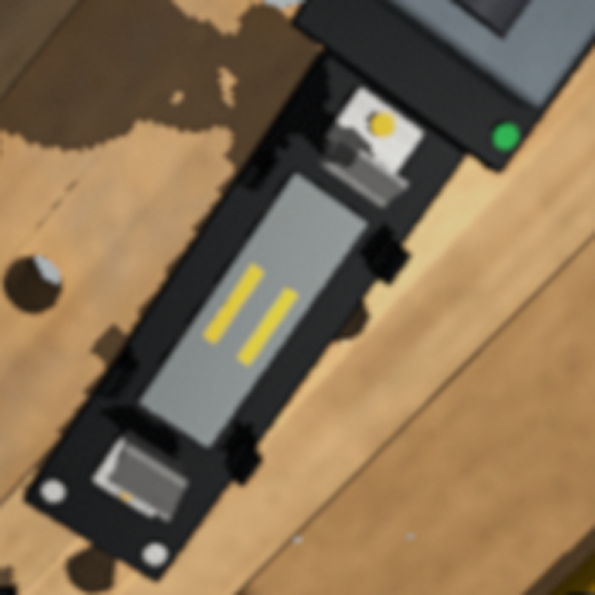

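Emit:
jog_arm(
  plan=[
    {"translation":[-4.8,-2.35,0],"yaw":0,"grip":-1},
    {"translation":[-4.8,-2.35,0],"yaw":0,"grip":-1},
    {"translation":[-4.8,-2.35,0],"yaw":0,"grip":-1},
    {"translation":[-4.8,-2.35,0],"yaw":0,"grip":-1},
    {"translation":[-4.8,-2.35,0],"yaw":0,"grip":-1},
    {"translation":[0,0,0],"yaw":0.1,"grip":-1},
    {"translation":[0,0,0],"yaw":0,"grip":-1},
    {"translation":[0,0,0],"yaw":0,"grip":-1},
  ],
)

```text
t: 3.02
eef_pos: [0.5997, -0.1768, 0.2311]
eef_rot: [[-0.595, 0.804, -0.0], [0.804, 0.595, 0.001], [0.001, 0.0, -1.0]]
ft_force: [0.0, 0.1, -0.7]
width: 1.006
gripper_force: 0.0
```

Run:
```python
from h import *
import pickle
s0=pickle.load(open('w1.pkl','rb'))
ped=ray('wrist',np.array([[297,173],[370,220],[210,447],[138,402]])/3.4+[245,80],.012,s0)
print('ped',ped.round(4),ped.mean(0).round(4)); 
d=(ped[0]+ped[1]-ped[2]-ped[3])/2; print('L',np.linalg.norm(d),'ang',np.degrees(np.arctan2(d[1],d[0])),'W',np.linalg.norm(ped[1]-ped[0]),np.linalg.norm(ped[2]-ped[3]))
ym=ray('wrist',np.array([[251,315]])/3.4+[245,80],.012,s0);print('marks',ym)
s,im=grab('wrist','w2.png'); pickle.dump(s,open('w2.pkl','wb'))
hsv=cv2.cvtColor(im,cv2.COLOR_BGR2HSV)
m=cv2.inRange(hsv,(6,170,60),(16,255,255)); m=cv2.morphologyEx(m,cv2.MORPH_CLOSE,np.ones((25,25)))
for c in cv2.findContours(m,0,2)[0]:
    if cv2.contourArea(c)<500: continue
    w=ray('wrist',c.reshape(-1,2),0.036,s)[:,:2].astype(np.float32)
    (x,y),e,a=cv2.minAreaRect(w); print(cv2.boundingRect(c),x,y,np.round(e,4),a)
print(s['eef_pos'],np.array(s['eef_rot']).round(3),s['t'])
```

```text
ped [[0.5088 0.1273 0.012 ]
 [0.5372 0.1325 0.012 ]
 [0.5509 0.0377 0.012 ]
 [0.5213 0.0331 0.012 ]] [0.5295 0.0827 0.012 ]
L 0.09535709232803061 ang 97.86379345734336 W 0.028819058617092285 0.029912863528669884
marks [[0.52961523 0.08230028 0.012     ]]
(298, 44, 45, 107) 0.5570467114448547 -0.10908131301403046 [0.0372 0.1007] 42.212371826171875
(94, 0, 101, 87) 0.3811336159706116 -0.15967637300491333 [0.0631 0.0987] 3.5385289192199707
[ 0.59970655 -0.17684652  0.23113208] [[-0.595  0.804 -0.   ]
 [ 0.804  0.595  0.001]
 [ 0.001  0.    -1.   ]] 3.025
```

View pics/w2.png

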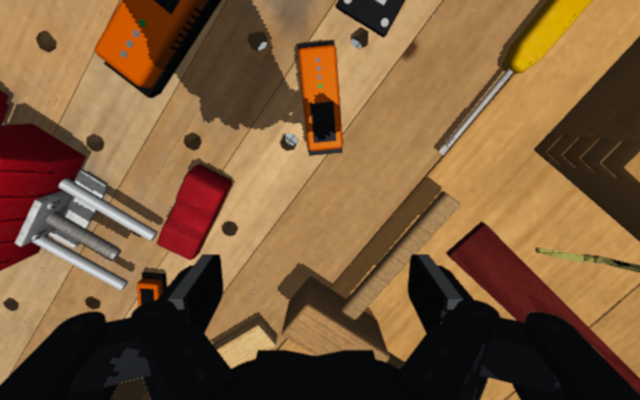

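The pack measures 37 × 101 mm on top, centred at (0.557, −0.109) with its long axis at 132°. In the picture it spans (318,45)–(325,150). I'll grasp it now.

Emit:
jog_arm(
  plan=[
    {"translation":[4,0.3,0],"yaw":0,"grip":-1},
    {"translation":[4,0.3,0],"yaw":0,"grip":-1},
    {"translation":[0,0,0],"yaw":-0.1,"grip":-1},
    {"translation":[0,0,5],"yaw":0,"grip":-1},
    {"translation":[0,0,5],"yaw":0,"grip":-1},
    {"translation":[0,0,5],"yaw":0,"grip":-1},
    {"translation":[0,0,3],"yaw":0,"grip":-1},
    {"translation":[0,0,2.5],"yaw":0,"grip":-1},
    {"translation":[0,0,1.6],"yaw":0,"grip":-1},
    {"translation":[0,0,0],"yaw":0,"grip":-1},
    {"translation":[0,0,0],"yaw":0,"grip":-1},
  ],
)

```text
t: 4.45
eef_pos: [0.5579, -0.1099, 0.0112]
eef_rot: [[-0.67, 0.743, 0.001], [0.743, 0.67, -0.0], [-0.001, 0.001, -1.0]]
ft_force: [0.2, 0.9, -0.1]
width: 0.999
gripper_force: 0.0
```

Emit:
jog_arm(
  plan=[
    {"translation":[0,0,0],"yaw":0,"grip":1},
    {"translation":[0,0,0],"yaw":0,"grip":1},
    {"translation":[0,0,0],"yaw":0,"grip":1},
    {"translation":[0,0,0],"yaw":0,"grip":1},
    {"translation":[0,0,0],"yaw":0,"grip":1},
    {"translation":[0,0,0],"yaw":0,"grip":1},
    {"translation":[0,0,0],"yaw":0,"grip":1},
    {"translation":[0,0,0],"yaw":0,"grip":1},
  ],
  newtons=90,
)

```text
t: 5.45
eef_pos: [0.5578, -0.1098, 0.0111]
eef_rot: [[-0.669, 0.743, 0.001], [0.743, 0.669, 0.0], [-0.001, 0.001, -1.0]]
ft_force: [-1.3, 0.7, 6.5]
width: 0.429
gripper_force: 91.5
```

Emit:
jog_arm(
  plan=[
    {"translation":[0,0,-3],"yaw":0,"grip":1},
    {"translation":[0,0,-5],"yaw":0,"grip":1},
    {"translation":[0,0,-4],"yaw":0,"grip":1},
    {"translation":[4.05,2.7,0],"yaw":0,"grip":1},
    {"translation":[4.05,2.7,0],"yaw":0,"grip":1},
    {"translation":[4.05,2.7,0],"yaw":0,"grip":1},
    {"translation":[4.05,2.7,0],"yaw":0,"grip":1},
    {"translation":[0,0,0],"yaw":0.15,"grip":1},
    {"translation":[0,0,0],"yaw":0.15,"grip":1},
    {"translation":[0,0,0],"yaw":0.15,"grip":1},
    {"translation":[0,0,0],"yaw":0.145,"grip":1},
    {"translation":[0,0,3],"yaw":0,"grip":1},
    {"translation":[0,0,0],"yaw":0,"grip":1},
    {"translation":[0,0,0],"yaw":0,"grip":1},
  ],
)

```text
t: 7.2
eef_pos: [0.529, 0.0826, 0.1007]
eef_rot: [[-0.138, 0.991, -0.0], [0.991, 0.138, -0.0], [-0.0, -0.0, -1.0]]
ft_force: [-0.1, -0.3, -3.8]
width: 0.428
gripper_force: 91.3
```

Run:
```python
from h import *
import pickle
s,im=grab('wrist','w3.png'); pickle.dump(s,open('w3.pkl','wb'))
print(s['eef_pos'],np.array(s['eef_rot']).round(3),s['t'])
```

```text
[0.52904459 0.08255204 0.10068171] [[-0.138  0.991 -0.   ]
 [ 0.991  0.138 -0.   ]
 [-0.    -0.    -1.   ]] 7.2
```

View pics/w3.png

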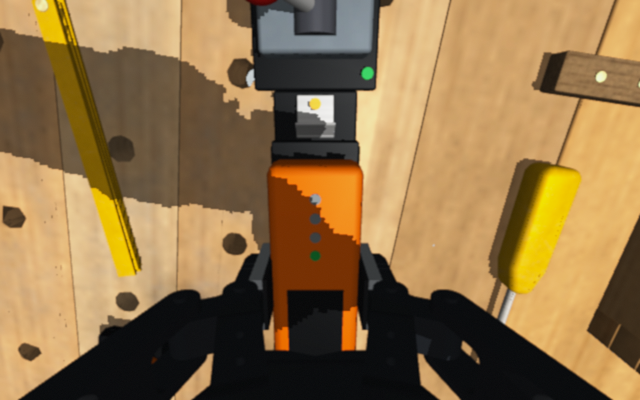

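The pack hangs over the cradle. Its end spans columns 268–361 (centre 314.5), against 274–357 for the plate (centre 315.5), so it is laterally aligned. I'll check the lengthwise offset next.

Run:
```python
from h import *
import pickle
s=pickle.load(open('w3.pkl','rb')); im=cv2.imread('pics/w3.png')
R=np.array(s['eef_rot']);o=s['eef_pos']
T=lambda px,z:((ray('wrist',px,z,s)-o)@R*1000).round(1)
hsv=cv2.cvtColor(im,cv2.COLOR_BGR2HSV);g=cv2.cvtColor(im,cv2.COLOR_BGR2GRAY)
m=cv2.inRange(hsv,(6,170,60),(16,255,255))[:240,260:370]
ys,xs=np.where(m);print(ys.min(),[ (r,xs[ys==r].min()+260,xs[ys==r].max()+260) for r in (175,190,215,235)])
print('pack top edge x',T([[315,ys.min()]],.1257))
for r in (175,190,215,235):
    print('sides',T([[xs[ys==r].min()+260,r],[xs[ys==r].max()+260,r]],.1257)[:,:2].tolist())
print('gray col', g[40:170,330].tolist())
print('row105',g[105,265:365].tolist())
b=T([[315,55],[315,88]],.033);print('block edge z33 row55',b[0],'z8 row 88',T([[315,88]],.008))
print('seat', ((np.array([.5295,.0826,.012])-o)@R*1000).round(1))
print('plate',T([[274,110],[357,110]],.008))
```

```text
160 [(175, np.int64(267), np.int64(362)), (190, np.int64(268), np.int64(362)), (215, np.int64(269), np.int64(361)), (235, np.int64(270), np.int64(360))]
pack top edge x [[ 54.   -0.2 -25. ]]
sides [[48.3, -18.1], [48.3, 17.3]]
sides [[42.6, -17.9], [42.6, 17.6]]
sides [[32.6, -18.0], [32.6, 17.6]]
sides [[24.2, -17.9], [24.2, 17.6]]
gray col [145, 145, 146, 146, 145, 147, 147, 146, 141, 130, 118, 105, 89, 66, 45, 34, 33, 34, 39, 47, 50, 51, 50, 50, 51, 50, 50, 50, 51, 50, 50, 49, 50, 50, 50, 51, 50, 51, 50, 51, 52, 50, 50, 50, 51, 51, 51, 46, 33, 19, 12, 18, 33, 48, 90, 177, 229, 237, 237, 236, 236, 235, 235, 236, 237, 237, 238, 239, 239, 238, 238, 239, 240, 240, 238, 236, 235, 235, 237, 239, 240, 238, 220, 196, 173, 142, 123, 119, 121, 122, 121, 121, 120, 120, 131, 159, 154, 115, 70, 46, 26, 17, 34, 51, 56, 56, 56, 57, 56, 56, 57, 52, 33, 16, 12, 12, 10, 12, 17, 28, 37, 41, 43, 46, 52, 65, 78, 92, 105, 114]
row105 [176, 175, 177, 177, 178, 178, 178, 168, 123, 52, 28, 36, 38, 38, 38, 38, 37, 38, 39, 39, 39, 39, 39, 41, 40, 40, 42, 42, 41, 32, 24, 72, 162, 215, 228, 228, 228, 228, 228, 229, 230, 228, 194, 139, 147, 187, 204, 207, 208, 207, 208, 208, 208, 209, 212, 223, 232, 235, 235, 236, 236, 236, 236, 236, 237, 237, 238, 228, 170, 85, 51, 54, 53, 54, 54, 55, 56, 55, 56, 56, 57, 56, 57, 57, 58, 58, 59, 58, 58, 54, 43, 80, 168, 211, 217, 216, 216, 218, 218, 218]
block edge z33 row55 [102.9  -0.2  67.7] z8 row 88 [[85.4 -0.1 92.7]]
seat [ 0.   0.5 88.7]
plate [[ 70.7 -29.2  92.7]
 [ 70.7  29.7  92.7]]
```

Run:
```python
from h import *
import pickle
s=pickle.load(open('w3.pkl','rb')); im=cv2.imread('pics/w3.png')
R=np.array(s['eef_rot']);o=s['eef_pos']
T=lambda px,z:((ray('wrist',px,z,s)-o)@R*1000).round(1)
print(T([[315,160],[315,164],[315,152],[315,142]],.1057)[:,0],T([[315,166],[315,170]],.1257)[:,0])
g=cv2.cvtColor(im,cv2.COLOR_BGR2GRAY);print([(r,im[r,345].tolist()) for r in range(136,172,2)])
```

```text
[50.7 49.  54.2 58.4] [51.7 50.2]
[(136, [54, 54, 52]), (138, [54, 52, 52]), (140, [28, 27, 26]), (142, [35, 34, 34]), (144, [62, 62, 61]), (146, [62, 62, 61]), (148, [62, 61, 60]), (150, [62, 62, 60]), (152, [62, 62, 60]), (154, [50, 49, 49]), (156, [55, 54, 52]), (158, [57, 57, 59]), (160, [10, 30, 69]), (162, [3, 33, 80]), (164, [3, 39, 97]), (166, [1, 58, 145]), (168, [0, 80, 191]), (170, [5, 98, 216])]
```

Emit:
jog_arm(
  plan=[
    {"translation":[0,0.05,2],"yaw":0,"grip":1},
    {"translation":[0,0,2],"yaw":0,"grip":1},
    {"translation":[0,0,1],"yaw":0,"grip":1},
    {"translation":[0,0,0.5],"yaw":0,"grip":1},
    {"translation":[0,0,0],"yaw":0,"grip":1},
  ],
  newtons=110,
)

```text
t: 7.88
eef_pos: [0.5298, 0.0828, 0.0456]
eef_rot: [[-0.137, 0.991, 0.0], [0.991, 0.137, 0.0], [0.0, 0.0, -1.0]]
ft_force: [-0.9, 0.7, -4.2]
width: 0.422
gripper_force: 114.5
```

Emit:
jog_arm(
  plan=[
    {"translation":[0,0,0.5],"yaw":0,"grip":1},
    {"translation":[0,0,0.5],"yaw":0,"grip":1},
    {"translation":[0,0,0.4],"yaw":0,"grip":1},
    {"translation":[0,0,0.3],"yaw":0,"grip":1},
    {"translation":[0,0,0.3],"yaw":0,"grip":1},
    {"translation":[0,0,0.2],"yaw":0,"grip":1},
    {"translation":[0,0,0.1],"yaw":0,"grip":1},
    {"translation":[0,0,0],"yaw":0,"grip":1},
  ],
)

```text
t: 8.88
eef_pos: [0.5288, 0.0828, 0.0232]
eef_rot: [[-0.137, 0.991, -0.001], [0.991, 0.137, 0.001], [0.001, -0.001, -1.0]]
ft_force: [-5.2, -2.4, 17.5]
width: 0.42
gripper_force: 117.3
```

Emit:
jog_arm(
  plan=[
    {"translation":[0,0,0.1],"yaw":0,"grip":1},
    {"translation":[0,0,0.1],"yaw":0,"grip":1},
    {"translation":[0,0,0.1],"yaw":0,"grip":1},
    {"translation":[0,0,0],"yaw":0,"grip":1},
  ],
)

```text
t: 9.38
eef_pos: [0.5288, 0.0828, 0.0231]
eef_rot: [[-0.137, 0.991, -0.001], [0.991, 0.137, 0.003], [0.004, -0.001, -1.0]]
ft_force: [-19.6, -3.9, 56.4]
width: 0.425
gripper_force: 122.2
```

Emit:
jog_arm(
  plan=[
    {"translation":[0,0,-0.3],"yaw":0,"grip":1},
    {"translation":[0,0,0],"yaw":0,"grip":0},
    {"translation":[0,0,0],"yaw":0,"grip":-1},
    {"translation":[0,0,0],"yaw":0,"grip":-1},
    {"translation":[0,0,0],"yaw":0,"grip":-1},
    {"translation":[0,0,0],"yaw":0,"grip":-1},
    {"translation":[0,0,0],"yaw":0,"grip":-1},
    {"translation":[0,0,-2],"yaw":0,"grip":-1},
    {"translation":[0,0,-5],"yaw":0,"grip":-1},
    {"translation":[0,0,-5],"yaw":0,"grip":-1},
    {"translation":[0,0,-3],"yaw":0,"grip":-1},
    {"translation":[-5,0,0],"yaw":0,"grip":-1},
    {"translation":[-5,0,0],"yaw":0,"grip":-1},
    {"translation":[0,0,0],"yaw":0,"grip":-1},
    {"translation":[0,0,0],"yaw":0,"grip":-1},
  ],
)

```text
t: 11.25
eef_pos: [0.5431, -0.0159, 0.1722]
eef_rot: [[-0.137, 0.991, -0.0], [0.991, 0.137, 0.001], [0.001, -0.0, -1.0]]
ft_force: [-0.5, 0.5, -0.0]
width: 1.002
gripper_force: 0.0
```

Run:
```python
from h import *
import pickle
s,im=grab('wrist','w4.png'); pickle.dump(s,open('w4.pkl','wb'))
print(s['eef_pos'],np.array(s['eef_rot']).round(3),s['t'])
P=proj('wrist',[[.5295,.0826,.048]],s)[0]; print(P)
x,y=int(P[0]),int(P[1]); c=im[0:min(400,y+90),max(0,x-110):x+110]
c=cv2.resize(c,None,fx=2.4,fy=2.4,interpolation=cv2.INTER_CUBIC); print(c.shape); cv2.imwrite('pics/c4.png',c[:600])
hsv=cv2.cvtColor(im,cv2.COLOR_BGR2HSV)
m=cv2.inRange(hsv,(6,170,60),(16,255,255)); m=cv2.morphologyEx(m,cv2.MORPH_CLOSE,np.ones((25,25)))
for q in cv2.findContours(m,0,2)[0]:
    if cv2.contourArea(q)<500: continue
    w=ray('wrist',q.reshape(-1,2),0.048,s)[:,:2].astype(np.float32)
    print(cv2.boundingRect(q),cv2.minAreaRect(w))
```

```text
[ 0.5431034  -0.01593578  0.17215112] [[-0.137  0.991 -0.   ]
 [ 0.991  0.137  0.001]
 [ 0.001 -0.    -1.   ]] 11.25
[315.24790014  71.31102751]
(386, 528, 3)
(110, 211, 67, 111) ((0.3926827311515808, -0.11342649161815643), (0.11973866075277328, 0.05818874016404152), 86.4622573852539)
(289, 0, 51, 137) ((0.528779923915863, 0.08211745321750641), (0.03757253289222717, 0.09842711687088013), 8.001463890075684)
```

View pics/c4.png

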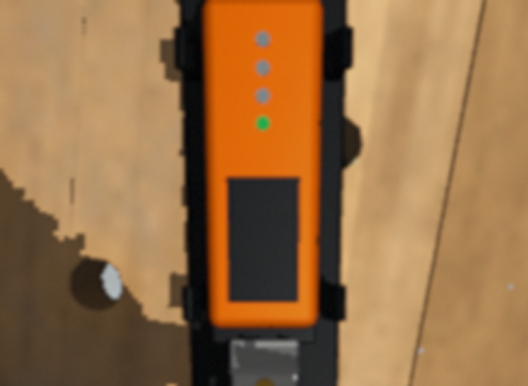

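The pack is seated straight between the guides. Its near clip lies at crop (263,360), just outside the orange end, where it should be over the ledge. The TCP stopped dead at the home height under 56 N. I'll move to beside the lever, then check the far end and the ball.

Emit:
jog_arm(
  plan=[
    {"translation":[4.6,-1.8,0],"yaw":0,"grip":1},
    {"translation":[4.6,-1.8,0],"yaw":0,"grip":1},
    {"translation":[4.6,-1.8,0],"yaw":0,"grip":1},
    {"translation":[4.6,-1.8,0],"yaw":0,"grip":1},
    {"translation":[4.6,-1.8,0],"yaw":0,"grip":1},
    {"translation":[0,0,0],"yaw":0,"grip":1},
    {"translation":[0,0,0],"yaw":0,"grip":1},
  ],
  newtons=40,
)

```text
t: 12.18
eef_pos: [0.4222, 0.1998, 0.1723]
eef_rot: [[-0.14, 0.99, 0.0], [0.99, 0.14, -0.0], [-0.0, 0.0, -1.0]]
ft_force: [-0.0, 0.1, -0.4]
width: -0.004
gripper_force: 0.0
```

Run:
```python
from h import *
a=grab('scene')[1]; 
p=proj('scene',[[.5295,.0826,.03],[.5113,.21,.05]]).round(0); print(p)
x,y=p.mean(0).astype(int)
c=cv2.resize(a[y-40:y+45,x-60:x+60],None,fx=6,fy=6,interpolation=cv2.INTER_CUBIC);cv2.imwrite('pics/c5.png',c)
```

```text
[[297. 187.]
 [275. 165.]]
```

View pics/c5.png

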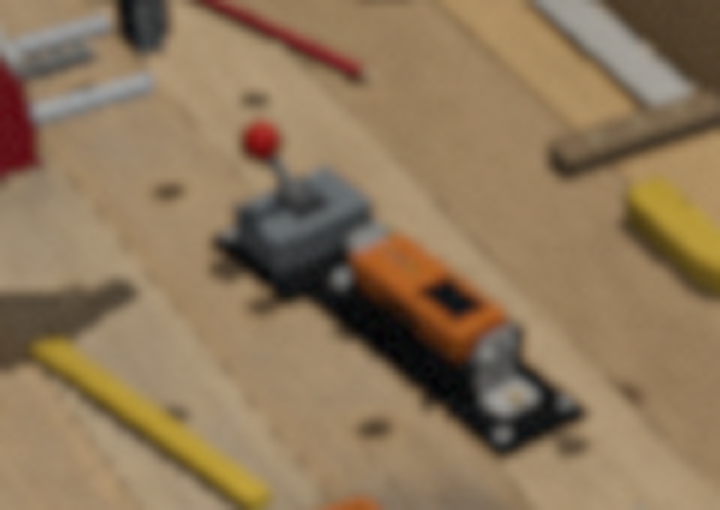

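The scene crop shows the pack level, both clips upright at its ends at (370,235) and (500,365), and the lever still off with its ball at (262,140). Now I'll push the lever.

Emit:
jog_arm(
  plan=[
    {"translation":[0,0,5],"yaw":0,"grip":1},
    {"translation":[0,0,4],"yaw":0,"grip":1},
    {"translation":[0,0,1.7],"yaw":0,"grip":1},
    {"translation":[0,2,0],"yaw":0,"grip":1},
    {"translation":[0,1,0],"yaw":0,"grip":1},
    {"translation":[0,1,0],"yaw":0,"grip":1},
    {"translation":[0,1,0],"yaw":0,"grip":1},
    {"translation":[0,1,0],"yaw":0,"grip":1},
    {"translation":[0,1,0],"yaw":0,"grip":1},
    {"translation":[0,1,0],"yaw":0,"grip":1},
    {"translation":[0,0.8,0],"yaw":0,"grip":1},
    {"translation":[0,0,0],"yaw":0,"grip":1},
  ],
)

```text
t: 13.72
eef_pos: [0.5104, 0.2113, 0.0652]
eef_rot: [[-0.137, 0.991, 0.001], [0.991, 0.137, -0.0], [-0.0, 0.001, -1.0]]
ft_force: [-1.0, 0.3, 0.1]
width: -0.001
gripper_force: 0.0
```

Now continue slowly to the hard stop.

Emit:
jog_arm(
  plan=[
    {"translation":[0,0.3,0],"yaw":0,"grip":1},
    {"translation":[0,0.3,0],"yaw":0,"grip":1},
    {"translation":[0,0,0],"yaw":0,"grip":1},
  ],
)

```text
t: 14.1
eef_pos: [0.5135, 0.2118, 0.0649]
eef_rot: [[-0.138, 0.99, -0.004], [0.99, 0.138, -0.001], [-0.0, -0.004, -1.0]]
ft_force: [-6.9, -1.8, 4.5]
width: -0.003
gripper_force: 3.6
```

Emit:
jog_arm(
  plan=[
    {"translation":[0,0.1,0],"yaw":0,"grip":1},
    {"translation":[0,0,0],"yaw":0,"grip":1},
    {"translation":[0,-3,0],"yaw":0,"grip":1},
    {"translation":[0,-4,0],"yaw":0,"grip":1},
    {"translation":[0,-2,-5],"yaw":0,"grip":1},
    {"translation":[0,0,-5],"yaw":0,"grip":1},
    {"translation":[0,0,0],"yaw":0,"grip":1},
    {"translation":[0,0,0],"yaw":0,"grip":1},
  ],
)

```text
t: 15.1
eef_pos: [0.4274, 0.2002, 0.1654]
eef_rot: [[-0.138, 0.99, 0.001], [0.99, 0.138, 0.001], [0.001, 0.001, -1.0]]
ft_force: [-0.0, 0.1, -0.2]
width: 0.005
gripper_force: 0.0
```

Run:
```python
from h import *
a=grab('scene')[1]; print(arm.observe()['t'])
c=cv2.resize(a[136:221,226:346],None,fx=6,fy=6,interpolation=cv2.INTER_CUBIC);cv2.imwrite('pics/c6.png',c)
print('on/off ball px',proj('scene',[[.5404,.2154,.0825],[.483,.2074,.0825]]))
hsv=cv2.cvtColor(a,cv2.COLOR_BGR2HSV);m=cv2.inRange(hsv,(0,150,90),(5,255,255))|cv2.inRange(hsv,(174,150,90),(180,255,255))
n,_,st,ce=cv2.connectedComponentsWithStats(m[140:190,250:310]);print(st[1:,4],ce[1:]+[250,140])
```

```text
15.15
on/off ball px [[281.34627334 154.23016917]
 [267.48116349 160.11132236]]
[26 22] [[276.53846154 143.46153846]
 [281.90909091 154.09090909]]
```

View pics/c6.png

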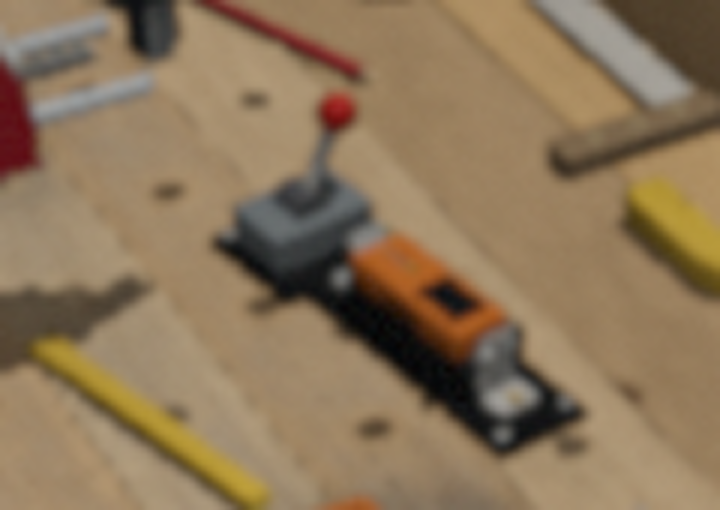

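The ball is at (281.9,154.1), which matches its predicted "on" position of (281.3,154.2). The pack is seated and the arm is clear.

```bash
python3 -c "
from workcell import arm
print(arm.job_done())"
```

```text
the job is handed in; nothing more can be done
None
```

The job is handed in: the pack sits level in the cradle with both clips back over its ledges, the lever was then pushed fully over to on, and I never touched the sanding block, screwdriver or offcut; the final camera check agreed, but no verdict came back.

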